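# Make up a counterweight on the spring scale

### The job

Make up the counterweight for the homogeniser's lift: thread steel ring weights one at a time over the spindle of the spring scale's pan until the pan has sunk so far that its pointer stands between the two jaws of the set clip. Set each ring down slowly: keep hold of it and go down gently with the pan until the pan carries all its weight before letting go, so that the pan neither drops with a jolt nor is pushed down onto its stop. Leave the rings you do not need, the set clip and everything else on the bench where they are.

Things in the scene. Friction and masses are not known exactly. Their poses are not given: they have to be found in the camera images.
- scale: spring scale standing on the bench (it does not move): beige housing 190 mm (its x) by 160 mm, 56 mm high, with a round steel pan above it and, on its +x side, an upright slotted plate (to 150 mm high) with the set clip; origin under the middle of its housing, at bench height, straight below the spindle
- pan (a joint): how far the sprung pan has sunk from its unloaded height, m: 0 unloaded, grows downwards, stop at 0.062 (must not be reached). A soft linear spring, lightly damped: let go of an uncarried weight and it drops and bounces; it takes about a second to come to rest. Ride down with it at about 20 mm/s, no faster than 30
- pan_center (a point): centre of the pan's flat top, at the foot of the spindle; moves with the pan. Unloaded it is 139 mm above the bench. Pan: steel disc 140 mm across, 5 mm thick, no rim
- spindle_tip (a point): tip of the upright steel spindle in the middle of the pan, 48 mm above the pan's top. The spindle is 10 mm thick with a 10 mm long tapered nose (3 mm at the tip); the rings' bores are 13 mm. It moves with the pan
- pointer (a point): middle of the pointer's tip; the pointer is a flat black finger, 2 mm thick, that sticks out of the pan's edge to +x through the slotted plate (tip 14 mm wide, 110 mm from the spindle, 134 mm above the bench with the pan unloaded) and moves with the pan
- jaw_gap (a point): height of the middle of the gap of the set clip, given straight below the pointer's tip; the clip is a small black frame on the slotted plate; it is clamped at a different height each time (33 to 41 mm below the unloaded pointer). Its gap is 12 mm high, so the pointer stands between the jaws when it is within 6 mm of this height
- jaw (a joint): where the set clip is clamped along the plate, m, growing downwards; to be left as it is
- large_ring0 (a point): large steel ring weight lying flat on the bench: 62 mm across, 15 mm thick, plain 13 mm bore; trimmed by hidden drillings, so each has a different weight, 0.17 to 0.35 kg; the point is its centre, half-way up (7.5 mm over its underside), z along the bore. On the pan it makes it sink between 12 and 27 mm
- large_ring1 (a point): large steel ring weight lying flat on the bench: 62 mm across, 15 mm thick, plain 13 mm bore; trimmed by hidden drillings, so each has a different weight, 0.17 to 0.35 kg; the point is its centre, half-way up (7.5 mm over its underside), z along the bore. On the pan it makes it sink between 12 and 27 mm
- small_ring0 (a point): small steel ring weight lying flat on the bench: 44 mm across, 11 mm thick, plain 13 mm bore, about 0.1 kg; the point is its centre, half-way up (5.5 mm over its underside), z along the bore. On the pan it makes it sink between 8 and 9.5 mm
- small_ring1 (a point): small steel ring weight lying flat on the bench: 44 mm across, 11 mm thick, plain 13 mm bore, about 0.1 kg; the point is its centre, half-way up (5.5 mm over its underside), z along the bore. On the pan it makes it sink between 8 and 9.5 mm
- small_ring2 (a point): small steel ring weight lying flat on the bench: 44 mm across, 11 mm thick, plain 13 mm bore, about 0.1 kg; the point is its centre, half-way up (5.5 mm over its underside), z along the bore. On the pan it makes it sink between 8 and 9.5 mm
- bung: black rubber bung, 44 mm across the top, 32 mm high, standing among the ring weights (no hole); a bystander
- dish: white closed dish, 60 mm across, 14 mm high; a bystander
- beaker: empty glass beaker, 72 mm across, 95 mm high; a bystander
- jar: amber jar with white cap, 64 mm across, 75 mm high; a bystander
- bottle: amber bottle with black cap, 60 mm across, 150 mm high; a bystander
- spatula: steel lab spatula 190 mm long lying on the bench near the robot; a bystander
- screwdriver: screwdriver 180 mm long lying on the bench, left of the scale; a bystander
Not all that is in view belongs to the job. Leave any black or brown look-alike of the part that bears large_ring1 alone. What is shaped like the part that bears small_ring1 but black or red is not meant.

How it is judged:
By the outcome, as a careful person would: the job done as asked, in the order asked, and still so for the second after the job is handed in, with the robot touching nothing.
It also fails if it takes over 72 s, if anything falls off the work surface, if the arm or the gripper's body presses on something with over 40 N, if the wrist force passes 120 N, or if a joint passes its speed limit or range.

### The arm

A 6-joint arm with a two-finger parallel gripper is mounted at the origin on the work surface. World frame = base frame: x ahead of the robot, y to its left, z up, the work surface at z = 0. Lengths are in m, angles in degrees, forces in N, time in s.
With the tool pointing down it reaches from about 0.4 to 0.825 m from the base axis. Payload 7 kg.
Tool frame: the origin (TCP) lies between the finger pads; the fingertips stand 19 mm ahead of it and the grasp point (between the pads) is the TCP; z points along the fingers, y is the line along which they close (so a half turn about z gives the same grasp; the last joint's range is limited). The gripper opens to 88 mm and grips with 3 to 60 N. Pads are 19 mm wide; open, the fingers measure 130 mm over their backs; the gripper's body (78 mm by 193 mm) begins 47 mm behind the grasp point.
Start: joints at [92.997, 20.546, 0.682, 0, -70.136, -16.507], TCP at [0.158, 0.656, 0.246] pointing down, gripper open.
Joint ranges: [-176.03, 176.03], [-82.01, 121.73], [-58.28, 71.71], [-173.87, 95.51], [-174.79, -0.11], [-173.66, 173.66]. Speed limits (degrees/s): [136.94, 136.94, 172.46, 180, 180, 180].

### API

Orientations are given as [roll, pitch, yaw] about the fixed x, y, z axes, in that order (R = Rz(yaw) Ry(pitch) Rx(roll)).
In Python, from plant import r gives the robot as it stands. The module is installed in compiled form; this text tells all that it offers.
- The arm moves only by the shell command python3 -m pendant 'ROWS' [OPENING] [FORCE]. ROWS is JSON, a list of rows, each a list of 6 numbers: the shift along the tool's x, y, z in mm, then the turn, a rotation vector about the tool's x, y, z in rad. In form: [[tx, ty, tz, wx, wy, wz], ...]. A call has 1 to 20 rows; each row is the pose to reach, as a shift and turn from the pose commanded when the call began, along the tool's axes at that moment; what a row does not reach only later rows make up. A row lasts 1/8 s, in which the tool goes at most 62.5 mm and 10.7 degrees, less where a joint would pass 70% of its speed; a pose out of reach is approached as far as the arm can. A call with a gripper value outside its range is refused whole. OPENING is the finger opening in mm, from 0 to 87.6, set as the call begins (- or left out, the last holds). The fingers move at their own pace and stop on an object; FORCE is the grip in N (left out, the last holds). Time passes only in rows, so rows that repeat a pose let the fingers close. It gives the time, the measured TCP pose, the force, the opening and the grip force at its end, in the units of the state.
- r.get_state(): the state, without advancing time (a new reading comes with each control period).
- r.capture(name): name is "scene" or "side" or "wrist"; returns the picture (420x560x3 uint8, red, green, blue); there is no depth.
- r.camera_params(name): a dict with "mtx" (3x3 intrinsics, pixels), "rvec" (rotation vector, rad) and "tvec" (3), from world to camera coordinates, as OpenCV has them; the wrist camera has in their place "mount" (4x4, takes a point from camera to tool coordinates, whose origin is the TCP and whose axes are the flange's). Camera axes: x right, y down, z forward; pixel columns grow to the right and rows downward; lengths in m; the calibration is good to about 2 mm. The wrist camera is an equidistant fisheye: a pixel r from the principal point sees the ray r / f radians off the axis. A picture is of the moment at which its call begins: read the wrist's pose just before it. camera_params takes no time and is no camera call.
- r.close_job(): hands the job in; it is judged then, once.
The state is a dict: "time_s": time; "joints": joint angles; "qd": joint speeds; "joint_torque": joint torques, N m; "tcp_pos": TCP position; "eef_rot": TCP orientation; "contact_force": force on the tool from outside, world axes, zero at the start; "moment": the same for the moment, N m; "gripper_width": finger opening in m; "gripper_force": force on a finger pad.
Only numpy, scipy, OpenCV 4.12 (cv2) and the standard library are available. Lean on these libraries where they do the work, as an engineer would, in place of code of your own. Each camera call takes 0.05 s, during which the arm holds its last target. There are 200 camera calls.

## Working session

There is one attempt and no reset: what is moved stays moved. The work goes in short steps, Python scripts to look and compute and a shell command to move; the robot and the scene stay as the last step left them, time stands still between calls to the robot, and variables do not carry over. Pictures are saved under pics/ and viewed, at most 10 in all, crops included, and the job is handed in when it is done.

```bash
mkdir -p pics
cat > h.py <<'E'
import numpy as np, cv2
from plant import r
from scipy.spatial.transform import Rotation as R
def snap(n,f): 
    im=r.capture(n); cv2.imwrite('pics/'+f,im[:,:,::-1]); return im
def ray(n,u,v,st=None):
    p=r.camera_params(n); K=np.array(p['mtx'])
    if n=='wrist':
        st=st or r.get_state(); x=(u-K[0,2]);y=(v-K[1,2]); d=np.hypot(x,y)+1e-9; t=d/K[0,0]
        c=np.array([np.sin(t)*x/d,np.sin(t)*y/d,np.cos(t)]); M=np.array(p['mount'])
        T=R.from_euler('xyz',st['eef_rot'],degrees=True).as_matrix()
        return np.array(st['tcp_pos'])+T@M[:3,3], T@M[:3,:3]@c
    Q=cv2.Rodrigues(np.array(p['rvec'],float))[0]; t=np.array(p['tvec']).ravel()
    return -Q.T@t, Q.T@np.linalg.solve(K,[u,v,1])
def at(n,u,v,z,st=None):
    o,d=ray(n,u,v,st); return (o+d*(z-o[2])/d[2]).round(4)
def proj(n,P):
    p=r.camera_params(n); return cv2.projectPoints(np.array([P],float),np.array(p['rvec'],float),np.array(p['tvec'],float),np.array(p['mtx']),None)[0].ravel().round(1)
E
python3 - <<'E'
from h import *
import numpy as np
st=r.get_state(); print({k:np.round(v,3).tolist() for k,v in st.items()})
a=snap('scene','a1.png');b=snap('side','b1.png');c=snap('wrist','c1.png')
for n in('scene','side'): print(n,ray(n,280,210)); print(r.camera_params(n)['mtx'])
print(r.camera_params('wrist'))
E
```

```text
{'time_s': 0.0, 'joints': [92.998, 20.59, 0.634, -0.021, -70.138, -16.509], 'qd': [0.079, -0.023, -0.102, -0.131, 0.02, 0.112], 'joint_torque': [0.001, -58.272, 29.306, 6.998, 0.007, -0.0], 'tcp_pos': [0.158, 0.656, 0.245], 'eef_rot': [179.905, -0.008, -13.519], 'contact_force': [1.065, 0.14, -0.234], 'moment': [0.018, -0.051, -0.037], 'gripper_force': 0.0, 'gripper_width': 0.088}
scene (array([1.26348023, 0.52385518, 0.76455211]), array([-0.66373658, -0.46877386, -0.58287483]))
[[414.10278884   0.         277.46542049]
 [  0.         414.10278884 210.36583612]
 [  0.           0.           1.        ]]
side (array([ 0.2711812 , -1.15110047,  1.06415692]), array([ 0.22840918,  0.7596306 , -0.60931845]))
[[527.93661045   0.         268.69864947]
 [  0.         527.93661045 212.36885544]
 [  0.           0.           1.        ]]
{'mtx': array([[325.1922621,   0.       , 278.1939535],
       [  0.       , 325.1922621, 210.3346005],
       [  0.       ,   0.       ,   1.       ]]), 'mount': array([[-6.17957242e-04, -9.66395481e-01, -2.57059124e-01,
         6.76823702e-02],
       [ 9.99999796e-01, -6.39068289e-04, -1.41760798e-06,
         3.09699333e-04],
       [-1.62908364e-04, -2.57059072e-01,  9.66395678e-01,
        -1.40102321e-01],
       [ 0.00000000e+00,  0.00000000e+00,  0.00000000e+00,
         1.00000000e+00]])}
```

Run:
```python
import cv2,numpy as np
for f in 'ab': cv2.imwrite(f'pics/{f}2.png',cv2.resize(cv2.imread(f'pics/{f}1.png'),(800,600),interpolation=cv2.INTER_CUBIC))
```

```text
(no output)
```

View pics/a2.png

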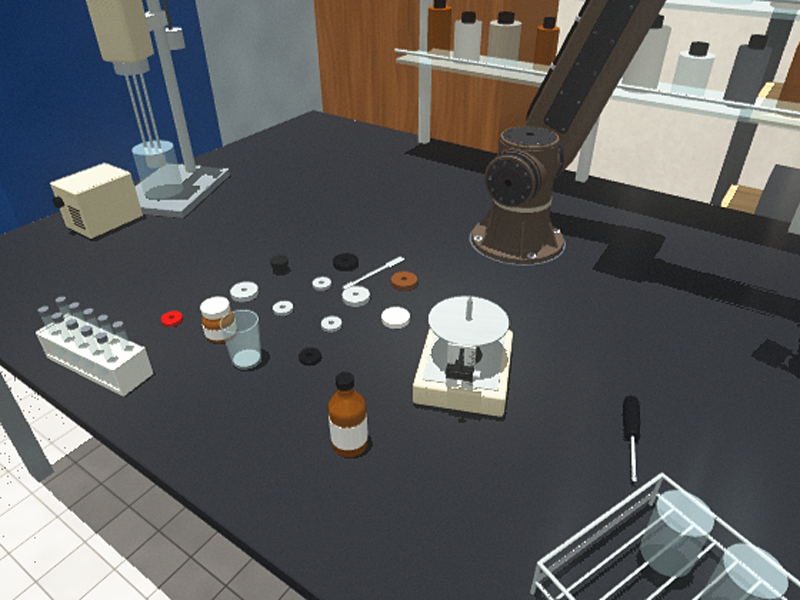

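View pics/b2.png

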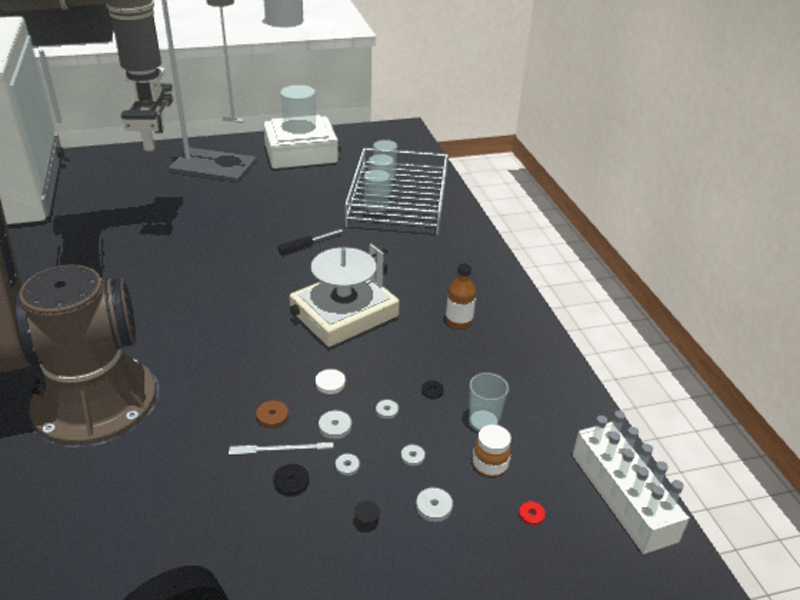

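Scene view (800 px): steel large rings are at (244,290) and (355,295), and steel small rings at (321,283), (283,307) and (331,323). The look-alikes are black large (345,262), brown large (404,280), black small (310,356), red small (172,318), the white dish with no hole (396,317) and the bung (280,264). The scale's pan is at (468,318). The side view agrees: large rings at (434,503) and (335,423), small at (347,463), (412,454) and (387,408).

Run:
```python
from h import *
S={'L0':((244,290),(434,503),.015),'L1':((355,295),(335,423),.015),'s0':((321,283),(347,463),.011),'s1':((283,307),(412,454),.011),'s2':((331,323),(387,408),.011),
'dish':((396,317),(330,381),.014),'tip':((468,297),(343,248),.187),'pan':((468,319),(343,267),.139),'brown':((404,280),(272,412),.015),'blackL':((345,262),(291,478),.015),'bung':((280,261),(367,510),.032),'jarcap':((215,306),(494,437),.075)}
for k,(a,b,z) in S.items(): print(k,at('scene',a[0]*.7,a[1]*.7,z),at('side',b[0]*.7,b[1]*.7,z))
a=cv2.imread('pics/a1.png')[195:295,280:370]; b=cv2.imread('pics/b1.png')[165:245,195:285]
z=lambda i,w,h:cv2.resize(i,(w,h),interpolation=cv2.INTER_CUBIC)
cv2.imwrite('pics/d.png',np.hstack([z(a,405,450),z(b,395,450)]))
a=cv2.imread('pics/a1.png')[175:245,150:300]; b=cv2.imread('pics/b1.png')[250:370,170:370]
cv2.imwrite('pics/e.png',np.vstack([z(a,600,280),z(b,533,320)[:, :].copy() if 0 else z(b,600,320)]))
```

```text
L0 [ 0.5756 -0.389   0.015 ] [ 0.5727 -0.4004  0.015 ]
L1 [ 0.4504 -0.1716  0.015 ] [ 0.4455 -0.1824  0.015 ]
s0 [ 0.4526 -0.2691  0.011 ] [ 0.4481 -0.2785  0.011 ]
s1 [ 0.5692 -0.2757  0.011 ] [ 0.567  -0.2849  0.011 ]
s2 [ 0.5535 -0.1535  0.011 ] [ 0.5516 -0.163   0.011 ]
dish [ 0.4636 -0.0517  0.014 ] [ 0.4583 -0.0677  0.014 ]
tip [0.5341 0.1489 0.187 ] [0.5304 0.1406 0.187 ]
pan [0.5309 0.1504 0.139 ] [0.5297 0.14   0.139 ]
brown [ 0.3406 -0.1163  0.015 ] [ 0.3344 -0.1275  0.015 ]
blackL [ 0.3564 -0.2769  0.015 ] [ 0.3456 -0.2923  0.015 ]
bung [ 0.4596 -0.388   0.032 ] [ 0.4559 -0.4005  0.032 ]
jarcap [ 0.7022 -0.3218  0.075 ] [ 0.6995 -0.3332  0.075 ]
```

View pics/d.png

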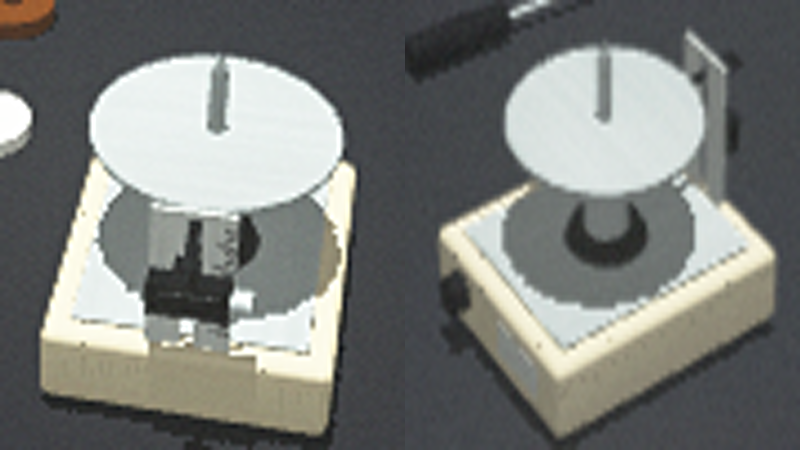

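View pics/e.png

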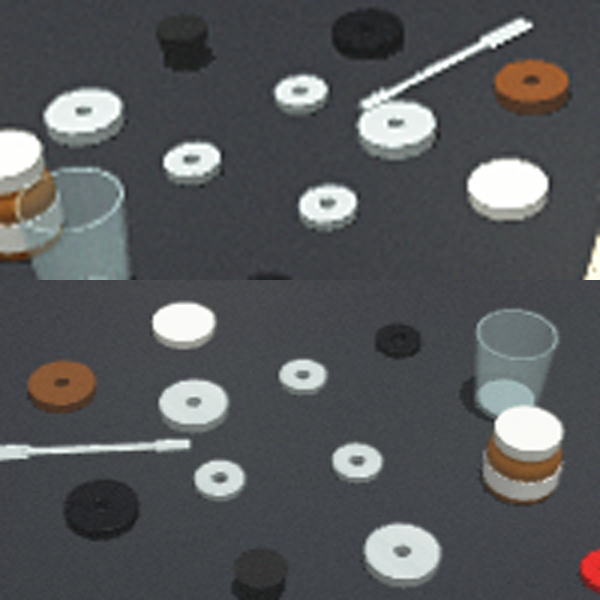

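The crops show the pan with its spindle at (218,130) and tip (220,57), and the black clip at (187,293). Both large and all three small steel rings have bores. The spatula's end is close to the large ring at (395,123). I'll start with the free-standing large ring (L0), looking at the spindle on the way.

```bash
python3 -m pendant '[[60,50,-10,0,0,0],[481,410,-45,0,0,0],[481,410,-45,0,0,0],[481,410,-45,0,0,0],[481,410,-45,0,0,0],[481,410,-45,0,0,0],[481,410,-45,0,0,0],[481,410,-45,0,0,0],[481,410,-45,0,0,0],[481,410,-45,0,0,0],[481,410,-45,0,0,0],[481,410,-45,0,0,0],[481,410,-45,0,0,0],[481,410,-45,0,0,0]]'
python3 - <<'E'
from h import *
st=r.get_state(); im=snap('wrist','w1.png'); import json; print(st['tcp_pos'],st['eef_rot'],st['time_s']); json.dump({k:np.array(v).tolist() for k,v in st.items()},open('w1.json','w'))
cv2.imwrite('pics/w1b.png',cv2.resize(im[:,:,::-1],(800,600),interpolation=cv2.INTER_CUBIC))
E
```

```text
time_s: 1.9
tcp_pos: [0.529, 0.1464, 0.2906]
eef_rot: [-180.0, 0.0, -13.4]
contact_force: [-0.6, -0.6, 0.2]
gripper_width: 0.0875
gripper_force: 0.0
[0.52902358 0.14639593 0.29060386] [-1.79993316e+02  1.25595472e-03 -1.33996138e+01] 1.9
```

View pics/w1b.png

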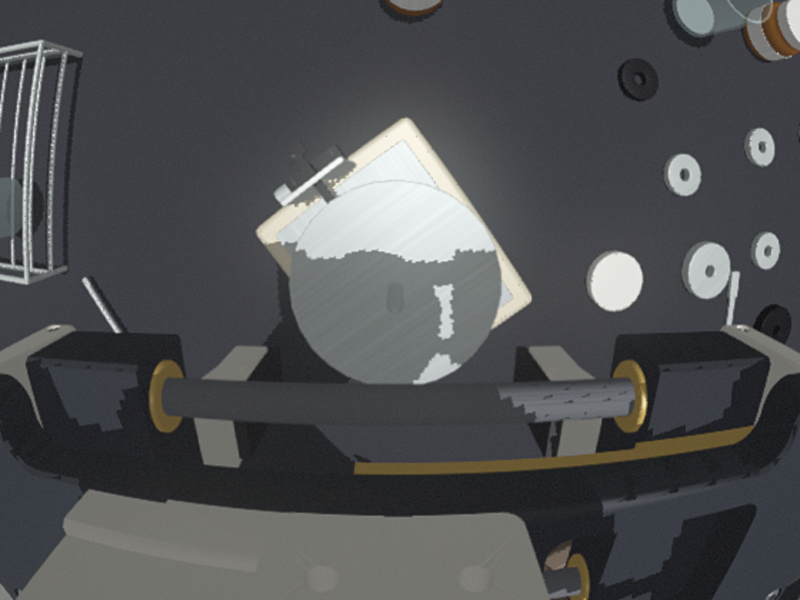

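Wrist view (up = tool +x, right = tool +y): the pan disc spans about x 290-501 and y 180-385, the spindle foot is at (396,285) and its tip at (396,312). All five steel rings and the dish are visible on the right, at (707,270), (683,174), (766,250) and (760,147).

Run:
```python
from h import *
import json
st=json.load(open('w1.json'))
w=lambda u,v,z:at('wrist',u*.7,v*.7,z,st)
print('tip',w(396,311,.187),'foot',w(396,285,.139),'panL/R',w(290,285,.139),w(501.5,285,.139),'top/bot',w(396,180,.139),w(396,385,.139))
for n,u,v,z in[('L1',708,270,.015),('s2',683,174,.011),('s0',766,250,.011),('s1',761,147,.011),('platetop a',274,193,.15),('platetop b',343,160,.15),('plate',308,178,.15)]: print(n,w(u,v,z))
# spindle tip detail
im=cv2.imread('pics/w1.png')
c=im[190:225,262:295]; cv2.imwrite('pics/w1c.png',cv2.resize(c,(660,700)[::1] if 0 else (560,594),interpolation=cv2.INTER_NEAREST))
print(im[190:224,270:286,1])
```

```text
tip [0.5261 0.1476 0.187 ] foot [0.5296 0.1469 0.139 ] panL/R [0.5459 0.2145 0.139 ] [0.5137 0.0796 0.139 ] top/bot [0.5948 0.1313 0.139 ] [0.4608 0.1634 0.139 ]
L1 [ 0.4427 -0.1762  0.015 ]
s2 [ 0.5483 -0.1579  0.011 ]
s0 [ 0.4458 -0.2739  0.011 ]
s1 [ 0.5646 -0.281   0.011 ]
platetop a [0.6061 0.2055 0.15  ]
platetop b [0.6143 0.1592 0.15  ]
plate [0.6092 0.1825 0.15  ]
[[125 126 128 126 127 128 128 127 127 129 129 127 128 125 127 129]
 [124 127 126 127 127 128 125 128 129 127 127 125 125 126 129 127]
 [126 127 127 126 128 126 128 130 128 126 125 127 126 126 126 126]
 [126 127 126 128 125 128 127 126 126 125 125 126 127 127 127 126]
 [126 125 126 127 127 128 126 126 126 126 127 126 126 126 127 127]
 [124 125 123 127 123 126 125 125 127 127 124 125 125 127 127 127]
 [126 125 124 124 126 124 124 124 125 125 124 124 126 127 125 126]
 [125 125 124 122 121 121 120 121 123 125 126 126 125 125 124 122]
 [123 122 121 120 118 115 115 115 116 121 122 125 125 126 125 126]
 [122 121 118 115 115 113 114 116 115 117 115 120 122 123 125 126]
 [123 120 114 115 113 113 114 116 116 117 114 117 122 1
[... 853 characters left out ...]
 114 110 110 113 120 120 119]
 [117 107 109 111 112 114 114 113 113 113 112 112 114 119 119 118]
 [118 109 108 108 112 116 116 114 114 111 111 111 113 118 117 119]
 [118 110 108 107 115 117 118 118 114 114 109 112 115 118 118 120]
 [119 119 112 109 113 118 117 119 115 111 110 117 119 120 122 119]
 [118 119 116 111 111 117 118 113 110 113 113 118 120 120 120 118]
 [119 117 118 119 115 114 116 112 115 117 118 119 117 120 119 118]
 [117 119 119 118 118 118 116 118 119 119 120 118 118 118 117 118]
 [119 115 118 114 116 117 118 117 117 118 119 119 119 120 118 119]
 [117 119 114 116 117 118 117 118 118 118 120 118 118 116 120 121]
 [116 115 116 115 115 118 118 117 119 117 118 120 119 119 124 123]]
```

```bash
python3 -m pendant '[[20,60,0,0,0,0],[165,517,0,0,0,0],[165,517,0,0,0,0],[165,517,0,0,0,0],[165,517,60,0,0,0],[165,517,120,0,0,0],[165,517,120,0,0,0],[165,517,120,0,0,0],[165,517,120,0,0,0],[165,517,120,0,0,0],[165,517,120,0,0,0],[165,517,120,0,0,0]]'
python3 - <<'E'
from h import *
import json
w1=json.load(open('w1.json'))
w=lambda u,v,z:at('wrist',u*.7,v*.7,z,w1)
print('corners',w(405,120,.056),w(531,298,.056),w(257,234,.056),'pointer root',w(323,188,.134))
st=r.get_state(); im=snap('wrist','w2.png'); print(st['tcp_pos'],st['eef_rot'],st['time_s']); json.dump({k:np.array(v).tolist() for k,v in st.items()},open('w2.json','w'))
hsv=cv2.cvtColor(im,cv2.COLOR_RGB2HSV); m=((hsv[...,2]>150)&(hsv[...,1]<40)).astype('uint8')
n,l,s,c=cv2.connectedComponentsWithStats(m)
for i in range(1,n):
    if s[i,4]>150: print(s[i],c[i].round(1),at('wrist',*c[i],.015,st))
E
```

```text
time_s: 3.45
tcp_pos: [0.5701, -0.3948, 0.1717]
eef_rot: [180.0, -0.1, -13.4]
contact_force: [-0.5, -0.8, -1.0]
gripper_width: 0.0876
gripper_force: 0.0
corners [0.6405 0.1133 0.056 ] [0.4734 0.0417 0.056 ] [0.5809 0.2541 0.056 ] pointer root [0.6013 0.1776 0.134 ]
[ 0.57005055 -0.39475759  0.17174397] [ 1.79988845e+02 -8.64555909e-02 -1.34129502e+01] 3.45
[    5    26   211   110 14995] [109.2  85.2] [ 0.722  -0.2602  0.015 ]
[ 247  164   66   66 3279] [279.8 196.4] [ 0.572  -0.3971  0.015 ]
[ 141  206   52   61 1838] [169.6 235.7] [ 0.559  -0.2803  0.015 ]
[  0 227  53  70 911] [ 20.4 247.8] [ 0.5875 -0.0638  0.015 ]
[504 227  56  71 954] [536.9 248.1] [ 0.4345 -0.7005  0.015 ]
[370 242  46  25 673] [390.3 254.3] [ 0.4869 -0.4939  0.015 ]
[ 345  268   99   52 2619] [399.9 287.1] [ 0.4448 -0.5008  0.015 ]
[136 292  33  35 876] [152.  309.2] [ 0.4802 -0.2273  0.015 ]
[183 308  39  24 715] [202.1 319.9] [ 0.457  -0.2816  0.015 ]
[   11   343   393    77 21827] [197.9 388.5] [ 0.3521 -0.2365  0.015 ]
[418 348  47  10 166] [436.2 352. ] [ 0.3299 -0.5454  0.015 ]
```

```bash
python3 -m pendant '[[2,2,50,0,0,0],[2,2,100,0,0,0],[2,2,130,0,0,0],[2,2,145,0,0,0],[2,2,150,0,0,0],[2,2,150,0,0,0]]'
python3 -m pendant '[[0,0,0,0,0,0],[0,0,0,0,0,0],[0,0,0,0,0,0],[0,0,0,0,0,0],[0,0,0,0,0,0]]' 52 25
```

```text
time_s: 4.25
tcp_pos: [0.5716, -0.3984, 0.0218]
eef_rot: [180.0, -0.1, -13.5]
contact_force: [0.1, -0.2, 0.1]
gripper_width: 0.0877
gripper_force: 0.0
time_s: 4.88
tcp_pos: [0.5711, -0.3983, 0.0212]
eef_rot: [180.0, -0.0, -13.5]
contact_force: [-0.0, 2.6, 6.2]
gripper_width: 0.0614
gripper_force: 25.0
```

```bash
python3 -m pendant '[[0,0,-20,0,0,0],[0,0,-80,0,0,0],[0,0,-140,0,0,0],[0,0,-200,0,0,0],[0,0,-240,0,0,0],[0,0,-240,0,0,0],[0,0,-240,0,0,0]]'
python3 - <<'E'
from h import *
import json
st=r.get_state(); im=snap('wrist','w3.png'); json.dump({k:np.array(v).tolist() for k,v in st.items()},open('w3.json','w'))
c=im[170:320,180:380,::-1]; cv2.imwrite('pics/w3b.png',cv2.resize(c,(800,600),interpolation=cv2.INTER_CUBIC))
E
```

```text
time_s: 5.75
tcp_pos: [0.5699, -0.3979, 0.2599]
eef_rot: [-179.9, 0.1, -13.5]
contact_force: [-0.1, -0.3, -3.8]
gripper_width: 0.0617
gripper_force: 25.0
```

View pics/w3b.png

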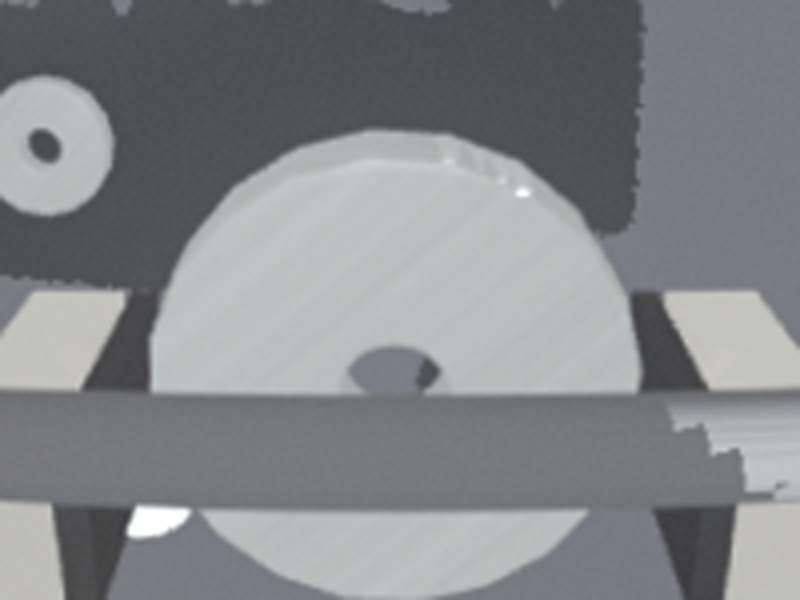

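The ring is held level between the fingers. Its top-face rim spans (385,162) to (395,598) and left-right 152-640, and a guide rod hides the lower half of the bore at (395,380).

```bash
cat >> h.py <<'E'
def tool(u,v,zt):
    p=r.camera_params('wrist');K=np.array(p['mtx']);x=u-K[0,2];y=v-K[1,2];d=np.hypot(x,y)+1e-9;t=d/K[0,0]
    M=np.array(p['mount']); c=M[:3,:3]@[np.sin(t)*x/d,np.sin(t)*y/d,np.cos(t)]; o=M[:3,3]
    return ((o+c*(zt-o[2])/c[2])*1000).round(1)
E
python3 - <<'E'
from h import *
f=lambda u,v:tool(180+u/4,170+v/4,.006)
print(f(390,162),f(395,598),f(152,375),f(640,375),f(395,347))
E
```

```text
[28.7 -0.   6. ] [-31.3   0.6   6. ] [  1.4 -29.6   6. ] [ 1.3 31.   6. ] [5.4 0.6 6. ]
```

```bash
python3 -m pendant '[[-15,-30,0,0,0,0],[-40,-85,0,0,0,0],[-65,-147,0,0,0,0],[-90,-209,0,0,0,0],[-115,-267,0,0,0,0],[-140,-325,0,0,0,0],[-165,-383,0,0,0,0],[-190,-440,0,0,0,0],[-215,-490,0,0,0,0],[-226,-515,10,0,0,0],[-229,-520,20,0,0,0],[-229,-520,30,0,0,0],[-229,-520,30,0,0,0],[-229,-520,30,0,0,0]]'
python3 - <<'E'
from h import *
import json
st=r.get_state(); im=snap('wrist','w4.png'); json.dump({k:np.array(v).tolist() for k,v in st.items()},open('w4.json','w'))
a=snap('scene','a4.png')
print(tool(278,150,.043),tool(278,170,.043))
T=R.from_euler('xyz',st['eef_rot'],degrees=True).as_matrix()
c=im[80:200,200:360,::-1]; cv2.imwrite('pics/w4b.png',cv2.resize(c,(800,600),interpolation=cv2.INTER_CUBIC))
E
```

```text
time_s: 7.55
tcp_pos: [0.4699, 0.1599, 0.2307]
eef_rot: [180.0, -0.0, -13.6]
contact_force: [-0.5, 0.2, -3.5]
gripper_width: 0.062
gripper_force: 25.0
[54.   0.2 43. ] [42.6  0.2 43. ]
```

View pics/w4b.png

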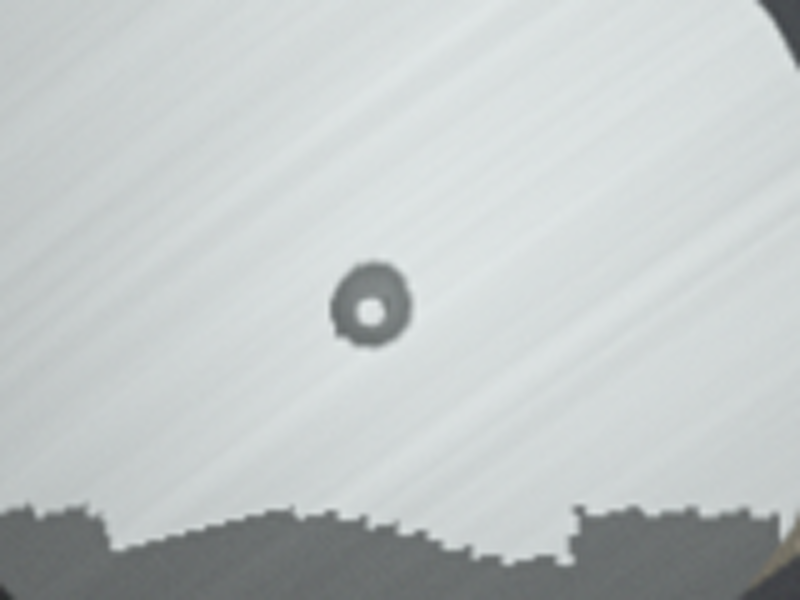

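The spindle is seen end-on, with its tip at crop (370,311), i.e. pixel (274,142).

Run:
```python
from h import *
import json
st=json.load(open('w4.json')); t=tool(274,142.2,.0437); print(t, at('wrist',274,142.2,.187,st), 'shift',t[0]+1.2,t[1]-.5)
```

```text
[58.4 -2.  43.7] [0.5272 0.1481 0.187 ] shift 59.6 -2.5
```

```bash
python3 -m pendant '[[20,-1,0,0,0,0],[45,-2,0,0,0,0],[60,-2.5,0,0,0,0],[60,-2.5,5,0,0,0],[60,-2.5,10,0,0,0],[60,-2.5,12,0,0,0],[60,-2.5,12,0,0,0],[60,-2.5,12,0,0,0]]'; python3 -c "
from h import *
for i in range(3):
    print(r.get_state()['tcp_pos'],r.get_state()['contact_force']);r.capture('scene')"
```

```text
time_s: 8.65
tcp_pos: [0.5284, 0.1494, 0.2189]
eef_rot: [-180.0, -0.0, -13.5]
contact_force: [0.3, 0.5, -3.4]
gripper_width: 0.0615
gripper_force: 25.0
[0.5283808  0.14935652 0.21886887] [ 0.34664629  0.46815794 -3.43859215]
[0.52846143 0.14932979 0.21888892] [-0.1210482   0.11449217 -3.30636781]
[0.52847172 0.14930203 0.21886734] [-0.88009306  0.17566953 -3.1719279 ]
```

```bash
python3 -m pendant '[[0,1,5,0,0,0],[0,1,10,0,0,0],[0,1,14,0,0,0],[0,1,18,0,0,0],[0,1,22,0,0,0],[0,1,26,0,0,0],[0,1,30,0,0,0],[0,1,30,0,0,0]]'
```

```text
time_s: 9.8
tcp_pos: [0.528, 0.1481, 0.1882]
eef_rot: [180.0, 0.0, -13.5]
contact_force: [-0.5, -0.1, -4.1]
gripper_width: 0.062
gripper_force: 25.0
```

```bash
python3 -m pendant '[[0,0,4,0,0,0],[0,0,8,0,0,0],[0,0,12,0,0,0],[0,0,16,0,0,0],[0,0,19,0,0,0],[0,0,22,0,0,0],[0,0,24.5,0,0,0],[0,0,27,0,0,0],[0,0,29,0,0,0],[0,0,31,0,0,0],[0,0,33,0,0,0],[0,0,35,0,0,0],[0,0,37,0,0,0],[0,0,39,0,0,0],[0,0,41,0,0,0],[0,0,41,0,0,0]]';python3 -c "
from h import *
f=[]
for i in range(6):
    f.append(r.get_state()['contact_force'][2]);r.capture('scene')
print(np.round(f,2))"
```

```text
time_s: 11.8
tcp_pos: [0.5283, 0.1482, 0.1475]
eef_rot: [180.0, 0.0, -13.5]
contact_force: [-0.8, -0.8, -1.8]
gripper_width: 0.0616
gripper_force: 25.0
[-1.79 -1.82 -0.84 -1.15 -1.82 -1.76]
```

```bash
python3 -m pendant '[[0,0,2,0,0,0],[0,0,4,0,0,0],[0,0,6,0,0,0],[0,0,8,0,0,0],[0,0,8,0,0,0],[0,0,8,0,0,0]]';python3 -c "
from h import *
f=[]
for i in range(8):
    f.append(r.get_state()['contact_force'][2]);r.capture('scene')
print(np.round(f,2))"
```

```text
time_s: 12.85
tcp_pos: [0.5283, 0.1482, 0.1396]
eef_rot: [-180.0, -0.0, -13.5]
contact_force: [0.5, -0.7, -0.4]
gripper_width: 0.0617
gripper_force: 25.0
[-0.38 -0.33 -0.1  -1.09 -0.32 -1.17 -0.78 -0.99]
```

```bash
python3 -m pendant '[[0,0,2,0,0,0],[0,0,4,0,0,0],[0,0,4.5,0,0,0],[0,0,4.5,0,0,0]]';python3 -c "
from h import *
f=[]
for i in range(10):
    f.append(r.get_state()['contact_force'][2]);r.capture('scene')
print(np.round(f,2),np.mean(f))"
```

```text
time_s: 13.75
tcp_pos: [0.5283, 0.1482, 0.1351]
eef_rot: [-180.0, -0.0, -13.5]
contact_force: [-0.5, 0.3, 0.2]
gripper_width: 0.0616
gripper_force: 25.0
[ 0.15  0.66 -0.32 -0.82 -0.27 -0.49 -0.34  0.32  0.07  0.1 ] -0.0939552616102118
```

```bash
python3 -m pendant '[[0,0,0,0,0,0],[0,0,0,0,0,0],[0,0,0,0,0,0]]' 78 25; python3 -m pendant '[[0,0,-15,0,0,0],[0,0,-50,0,0,0],[0,0,-100,0,0,0],[0,0,-120,0,0,0],[0,40,-120,0,0,0],[0,100,-120,0,0,0],[0,160,-120,0,0,0],[0,200,-120,0,0,0],[0,200,-120,0,0,0],[0,200,-120,0,0,0]]'
python3 - <<'E'
from h import *
import json
a=cv2.imread('pics/a1.png'); b=snap('scene','a5.png')[:,:,::-1]; st=r.get_state(); snap('wrist','w5.png');json.dump({k:np.array(v).tolist() for k,v in st.items()},open('w5.json','w'))
z=lambda i:cv2.resize(i[200:275,290:365],(400,400),interpolation=cv2.INTER_CUBIC)
cv2.imwrite('pics/f.png',np.hstack([z(a),z(b)])); print(st['tcp_pos'])
for s in (0,.025,.033,.037,.041): print(s,proj('scene',[.629,.190,.134-s]),proj('scene',[.5275,.1475,.139-s]))
E
```

```text
time_s: 14.62
tcp_pos: [0.5281, 0.1481, 0.135]
eef_rot: [180.0, 0.0, -13.5]
contact_force: [0.3, 0.0, -0.9]
gripper_width: 0.0774
gripper_force: 0.0
time_s: 15.88
tcp_pos: [0.4818, -0.0463, 0.256]
eef_rot: [-180.0, -0.1, -13.5]
contact_force: [-0.1, 0.1, -0.0]
gripper_width: 0.078
gripper_force: 0.0
[ 0.48188443 -0.04583421  0.25568941]
0 [321.3 252.6] [327.3 222.2]
0.025 [320.7 260.7] [326.7 230.1]
0.033 [320.6 263.3] [326.5 232.6]
0.037 [320.5 264.6] [326.4 233.8]
0.041 [320.4 265.8] [326.3 235. ]
```

View pics/f.png

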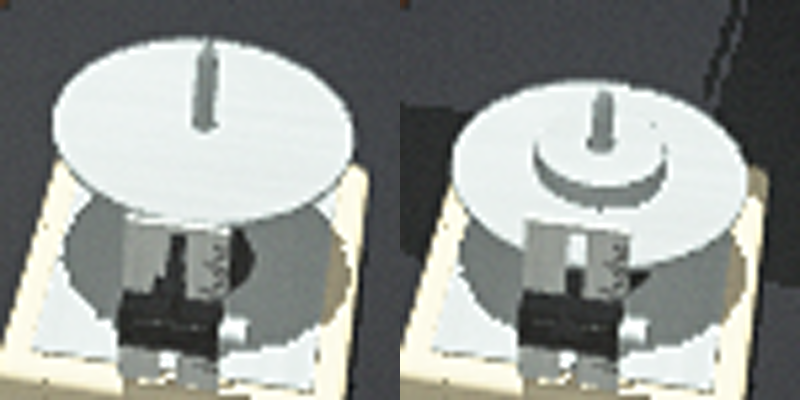

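Before/after crop: the pan has dropped about 42 px, roughly 25 mm, and the ring sits flat on it. The black clip is at crop rows 293-345. Next I'll fetch small ring s2.

Run:
```python
from h import *
import json
st=json.load(open('w5.json')); im=cv2.imread('pics/w5.png')[:,:,::-1]
hsv=cv2.cvtColor(im,cv2.COLOR_RGB2HSV); m=((hsv[...,2]>140)&(hsv[...,1]<40)).astype('uint8')
n,l,s,c=cv2.connectedComponentsWithStats(m)
T=R.from_euler('xyz',st['eef_rot'],degrees=True).as_matrix()
for i in range(1,n):
    if s[i,4]>100:
        q=s[i,:2]+s[i,2:4]/2-.5; p=at('wrist',*q,.011,st); print(s[i],p,'tool',(T.T@(p-st['tcp_pos'])*1000).round(1))
snap('side','b5.png')
for sk in(0,.025,.033,.037,.041): print(sk,proj('side',[.629,.190,.134-sk]))
print(proj('side',[.5275,.1475,.139]),proj('side',[.5275,.1475,.187]))
```

```text
[107   0  28  10 122] [0.764  0.0959 0.011 ] tool [ 241.  -203.6  245. ]
[429  65  29  33 687] [ 0.5647 -0.2814  0.011 ] tool [135.3 209.8 244.7]
[   24    89   181   174 14869] [0.5442 0.1594 0.011 ] tool [  12.5 -214.   244.8]
[340  91  36  36 926] [ 0.548  -0.1589  0.011 ] tool [ 90.5  94.6 244.7]
[  6 127  26  34 143] [0.6402 0.3163 0.011 ] tool [  69.2 -389.   244.9]
[440 156  28  33 654] [ 0.4451 -0.2751  0.011 ] tool [ 17.5 231.6 244.6]
[ 366  166   46   49 1703] [ 0.4416 -0.1786  0.011 ] tool [ -8.4 138.6 244.6]
[ 271  176   48   49 1814] [ 0.4563 -0.0603  0.011 ] tool [-21.7  20.2 244.7]
[414 191  11  67 364] [ 0.3865 -0.2148  0.011 ] tool [-53.5 186.7 244.6]
[522 232  38  21 143] [ 0.295 -0.445  0.011] tool [-88.8 431.9 244.4]
[  45  363  135   37 1057] [0.2075 0.33   0.011 ] tool [-354.7 -301.3  244.5]
[216 396  20  18 257] [0.1331 0.1313 0.011 ] tool [-380.7  -90.7  244.4]
[322 396  20  18 258] [ 0.0904 -0.0463  0.011 ] tool [-380.8   92.   244.3]
0 [267.7 175.4]
0.025 [267.6 181.9]
0.033 [267.5 184. ]
0.037 [267.5 185. ]
0.041 [267.5 186. ]
[238.9 185.6] [238.7 172.5]
```

```bash
python3 -m pendant '[[40,40,10,0,0,0],[80,85,40,0,0,0],[90,95,90,0,0,0],[90,95,150,0,0,0],[90,95,195,0,0,0],[90,95,220,0,0,0],[90,95,231,0,0,0],[90,95,234,0,0,0],[90,95,234,0,0,0]]' 78 20
python3 -m pendant '[[0,0,0,0,0,0],[0,0,0,0,0,0],[0,0,0,0,0,0],[0,0,0,0,0,0],[0,0,0,0,0,0],[0,0,0,0,0,0]]' 36 25
```

```text
time_s: 17.15
tcp_pos: [0.5477, -0.1594, 0.0219]
eef_rot: [-180.0, -0.1, -13.5]
contact_force: [1.2, 0.2, 0.2]
gripper_width: 0.0778
gripper_force: 0.0
time_s: 17.9
tcp_pos: [0.547, -0.1597, 0.0213]
eef_rot: [-180.0, -0.0, -13.5]
contact_force: [-1.0, 0.6, 3.7]
gripper_width: 0.0432
gripper_force: 25.0
```

```bash
python3 -m pendant '[[0,0,-20,0,0,0],[0,0,-70,0,0,0],[0,0,-130,0,0,0],[-15,-30,-180,0,0,0],[-30,-85,-205,0,0,0],[-45,-140,-210,0,0,0],[-60,-195,-210,0,0,0],[-80,-245,-210,0,0,0],[-88,-280,-210,0,0,0],[-90,-295,-210,0,0,0],[-90,-295,-210,0,0,0],[-90,-295,-210,0,0,0],[-90,-295,-210,0,0,0]]'
python3 - <<'E'
from h import *
import json
st=r.get_state(); im=snap('wrist','w6.png'); json.dump({k:np.array(v).tolist() for k,v in st.items()},open('w6.json','w')); print(st['tcp_pos'])
g=im[...,1]
print('col',[(v,int(g[v,272:284].mean())) for v in range(196,330,1)])
for v in (240,250): print('row',v,[(u,int(g[v-1:v+2,u].mean())) for u in list(range(222,250))+list(range(306,335))])
E
```

```text
time_s: 19.52
tcp_pos: [0.5283, 0.1471, 0.231]
eef_rot: [180.0, 0.0, -13.6]
contact_force: [-0.4, -0.1, -0.8]
gripper_width: 0.0431
gripper_force: 25.0
[0.52826049 0.1471057  0.23101761]
col [(196, 119), (197, 118), (198, 118), (199, 117), (200, 117), (201, 117), (202, 117), (203, 117), (204, 116), (205, 115), (206, 114), (207, 112), (208, 108), (209, 106), (210, 106), (211, 106), (212, 106), (213, 105), (214, 105), (215, 105), (216, 105), (217, 101), (218, 101), (219, 101), (220, 103), (221, 102), (222, 107), (223, 118), (224, 116), (225, 112), (226, 110), (227, 110), (228, 110), (229, 110), (230, 110), (231, 109), (232, 108), (233, 108), (234, 109), (235, 109), (236, 109), (237, 108), (238, 108), (239, 108), (240, 108), (241, 107), (242, 107), (243, 107), (244, 107), (245, 107), (246, 108), (247, 107), (248, 107), (249, 107), (250, 108), (251, 108), (252, 108), (253, 109), (254, 110), (255, 111), (256, 109), (257, 109), (258, 109), (259, 109), (260, 109), (261, 108), (262, 108), (263, 108), (264, 108), (265, 108), (266, 104), (267, 99), (268, 83), (269, 62), (270, 57), (271, 58), (
[... 1300 characters left out ...]
117), (333, 166), (334, 200)]
row 250 [(222, 111), (223, 112), (224, 112), (225, 111), (226, 106), (227, 79), (228, 46), (229, 34), (230, 35), (231, 38), (232, 38), (233, 38), (234, 34), (235, 36), (236, 56), (237, 92), (238, 106), (239, 106), (240, 108), (241, 108), (242, 107), (243, 107), (244, 107), (245, 107), (246, 108), (247, 107), (248, 108), (249, 107), (306, 108), (307, 108), (308, 109), (309, 106), (310, 108), (311, 109), (312, 107), (313, 107), (314, 108), (315, 107), (316, 108), (317, 108), (318, 105), (319, 96), (320, 64), (321, 43), (322, 39), (323, 36), (324, 42), (325, 39), (326, 42), (327, 39), (328, 39), (329, 66), (330, 103), (331, 112), (332, 114), (333, 114), (334, 113)]
```

Run:
```python
from h import *
a,b=tool(278,222.5,.0105),tool(278,300.2,.0105); l,q=tool(236.5,258,.0105),tool(319.5,258,.0105); print(a,b,l,q)
bo=np.array([(a[0]+b[0])/2,(l[1]+q[1])/2,0])/1000
T=R.from_euler('xyz',r.get_state()['eef_rot'],degrees=True).as_matrix(); tg=np.array([.5272,.1481])-(T@bo)[:2]; p=r.get_state()['tcp_pos']
print(bo,tg,(T.T@np.append(tg-p[:2],0)*1000).round(1))
```

```text
[21.5  0.2 10.5] [-21.8   0.2  10.5] [  2.7 -20.8  10.5] [ 2.7 21.2 10.5]
[-0.00015  0.0002   0.     ] [0.52739278 0.14825917] [-1.1 -0.8 -0. ]
```

```bash
python3 -m pendant '[[-1,-1,10,0,0,0],[-1,-1,25,0,0,0],[-1,-1,38,0,0,0],[-1,-1,42,0,0,0],[-1,-1,46,0,0,0],[-1,-1,50,0,0,0],[-1,-1,54,0,0,0],[-1,-1,58,0,0,0],[-1,-1,62,0,0,0],[-1,-1,62,0,0,0]]';python3 -c "
from h import *
f=[]
for i in range(6):
    f.append(r.get_state()['contact_force']);r.capture('scene')
print(np.mean(f,0))"
```

```text
time_s: 20.82
tcp_pos: [0.5273, 0.1493, 0.1687]
eef_rot: [180.0, 0.0, -13.5]
contact_force: [0.6, -0.4, -1.1]
gripper_width: 0.0433
gripper_force: 25.0
[ 0.08697567  0.27347738 -1.05669459]
```

```bash
python3 -m pendant '[[0,0.5,4,0,0,0],[0,1,8,0,0,0],[0,1,12,0,0,0],[0,1,15,0,0,0],[0,1,17,0,0,0],[0,1,19,0,0,0],[0,1,21,0,0,0],[0,1,23,0,0,0],[0,1,25,0,0,0],[0,1,26,0,0,0],[0,1,26,0,0,0],[0,1,26,0,0,0]]';python3 -c "
from h import *
f=[]
for i in range(10):
    f.append(r.get_state()['contact_force']);r.capture('scene')
print(np.mean(f,0))"
```

```text
time_s: 22.62
tcp_pos: [0.5273, 0.1484, 0.1432]
eef_rot: [-180.0, -0.0, -13.5]
contact_force: [-0.2, -0.8, 0.2]
gripper_width: 0.043
gripper_force: 25.0
[ 0.05532278  0.13492917 -0.31008082]
```

```bash
python3 -m pendant '[[0,0,1,0,0,0],[0,0,2,0,0,0],[0,0,2,0,0,0],[0,0,2,0,0,0]]';python3 -c "
from h import *
f=[]
for i in range(14):
    f.append(r.get_state()['contact_force']);r.capture('scene')
print(np.mean(f,0),r.get_state()['tcp_pos'])"
```

```text
time_s: 23.62
tcp_pos: [0.5273, 0.1484, 0.1411]
eef_rot: [180.0, -0.0, -13.5]
contact_force: [-0.2, 0.6, -0.1]
gripper_width: 0.0432
gripper_force: 25.0
[ 0.00284034  0.24911309 -0.03729602] [0.52728322 0.14842697 0.14107469]
```

```bash
python3 -m pendant '[[0,0,0,0,0,0],[0,0,0,0,0,0],[0,0,0,0,0,0]]' 62 25; python3 -m pendant '[[0,0,-15,0,0,0],[0,0,-50,0,0,0],[0,0,-100,0,0,0],[0,0,-120,0,0,0],[0,0,-120,0,0,0]]'
python3 - <<'E'
from h import *
st=r.get_state(); T=R.from_euler('xyz',st['eef_rot'],degrees=True)
print(st['tcp_pos'], (T.inv().apply(np.array([.70,.22,.222])-st['tcp_pos'])*1000).round(0), (R.from_rotvec([0,0,-.637])*R.from_rotvec([0,-.52,0])).as_rotvec().round(3))
E
```

```text
time_s: 24.7
tcp_pos: [0.5272, 0.1483, 0.141]
eef_rot: [180.0, 0.0, -13.5]
contact_force: [-0.6, 0.1, -0.4]
gripper_width: 0.0611
gripper_force: 0.0
time_s: 25.32
tcp_pos: [0.5282, 0.1488, 0.2642]
eef_rot: [-179.8, -0.2, -13.5]
contact_force: [0.5, -0.4, -0.3]
gripper_width: 0.0617
gripper_force: 0.0
[0.52817763 0.14882578 0.26415112] [ 150. -109.   43.] [-0.166 -0.502 -0.622]
```

```bash
python3 -m pendant '[[30,-20,0,0,0,0],[70,-50,0,-0.04,-0.12,-0.15],[110,-80,0,-0.08,-0.25,-0.3],[140,-105,10,-0.125,-0.37,-0.46],[150,-109,30,-0.166,-0.502,-0.622],[150,-109,40,-0.166,-0.502,-0.622],[150,-109,40,-0.166,-0.502,-0.622],[150,-109,40,-0.166,-0.502,-0.622],[150,-109,40,-0.166,-0.502,-0.622]]'
python3 - <<'E'
from h import *
import json
st=r.get_state(); im=snap('wrist','w7.png'); json.dump({k:np.array(v).tolist() for k,v in st.items()},open('w7.json','w')); print(st['tcp_pos'],st['eef_rot'])
b=snap('scene','a7.png')[:,:,::-1]
p=r.camera_params('wrist');M=np.array(p['mount']);T=R.from_euler('xyz',st['eef_rot'],degrees=True).as_matrix()
c=M[:3,:3].T@(T.T@(np.array([.63,.19,.1])-st['tcp_pos'])-M[:3,3]); t=np.arctan2(np.hypot(c[0],c[1]),c[2]); u,v=278.2+c[:2]/np.hypot(*c[:2])*t*325.2; print(u,v)
u,v=int(np.clip(u,50,510)),int(np.clip(v,60,360))
k=lambda i,w,h:cv2.resize(i,(w,h),interpolation=cv2.INTER_CUBIC)
cv2.imwrite('pics/g.png',np.hstack([k(im[v-60:v+60,u-50:u+50,::-1],500,600),k(b[200:275,295:350],300,410)[:0] if 0 else cv2.copyMakeBorder(k(b[205:275,295:345],300,420),0,180,0,0,cv2.BORDER_CONSTANT)]))
print(u,v)
E
```

```text
time_s: 26.45
tcp_pos: [0.6987, 0.2192, 0.2237]
eef_rot: [180.0, 29.6, 22.9]
contact_force: [-0.1, 0.4, 0.1]
gripper_width: 0.0618
gripper_force: 0.0
[0.69870275 0.21916253 0.2237395 ] [179.96275879  29.55564459  22.90915605]
278.96987191721433 273.75518207882243
278 273
```

View pics/g.png

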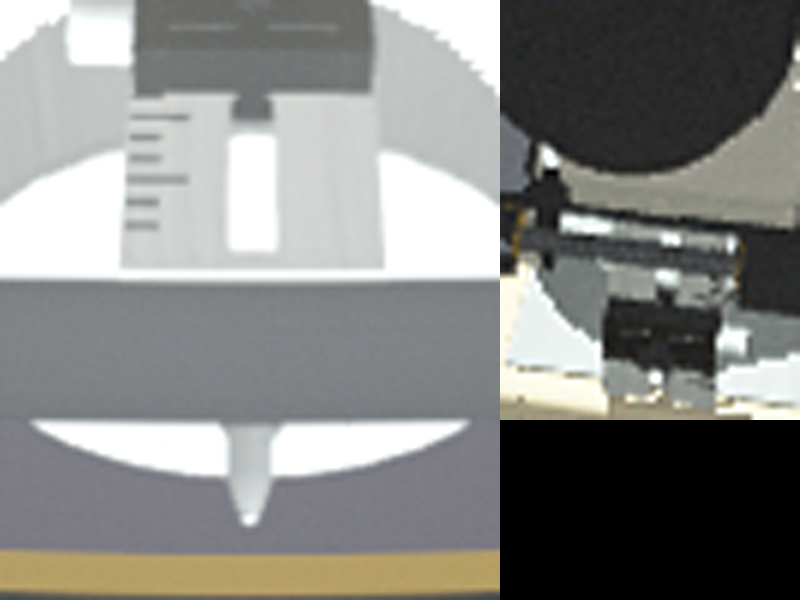

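The inverted wrist view shows the clip (crop y<95) and the black pointer entering it from the slot at (252,105). The front face of the clip is above the crop. I'll use the last view for an enlarged, contrast-stretched crop of that face.

Run:
```python
from h import *
im=cv2.imread('pics/w7.png').astype(float)
s=lambda a:(255*np.clip((a-10)/120,0,1)**.6).astype('uint8')
A=cv2.resize(s(im[178:242,238:318]),(640,512),interpolation=cv2.INTER_CUBIC)
cv2.imwrite('pics/h.png',cv2.rotate(A,cv2.ROTATE_180))
```

```text
(no output)
```

View pics/h.png

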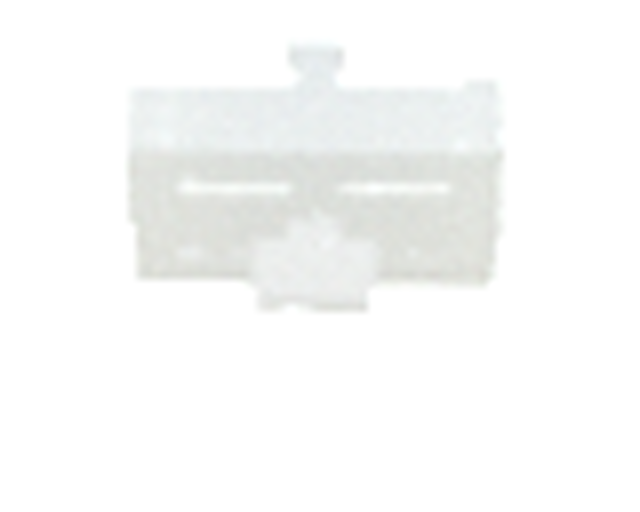

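In the contrast crop (rotated upright), the clip's top face is at y 90-150 and its front face at 150-280, with the gap's edges at about 185 and 253. The pointer tip sticks out through the gap, its end at y 298-310. I'll turn these into heights.

Run:
```python
from h import *
import json
st=json.load(open('w7.json')); s0=np.array([.5275,.1477]); d=np.array([np.cos(np.radians(23.2)),np.sin(np.radians(23.2))])
def rz(u,v,rr=None,z=None):
    o,q=ray('wrist',u,v,st); ro,rq=(o[:2]-s0)@d,q[:2]@d
    t=(rr-ro)/rq if rr is not None else (z-o[2])/q[2]
    return round(1e3*(ro+t*rq),1),round(1e3*(o[2]+t*q[2]),1)
print('spindle tip',rz(278,213+522/5,z=.187-.034),'r should be 0')
p=rz(278,266.8,z=.15); print('plate',p)
ct=rz(278,230.75,rr=p[0]/1e3); f=rz(278,223.25,z=ct[1]/1e3); b=rz(278,207,rr=f[0]/1e3); print('clip top',ct,'front',f,'bottom',b,'mid',(f[1]+b[1])/2)
for y in(185,253): print('gap edge',rz(278,242-y/8,rr=f[0]/1e3))
print('pointer top',rz(278,204.75,rr=.11),'bot',rz(278,203.25,rr=.11))
```

```text
spindle tip (np.float64(-2.8), np.float64(153.0)) r should be 0
plate (np.float64(87.1), np.float64(150.0))
clip top (np.float64(87.1), np.float64(108.7)) front (np.float64(97.3), np.float64(108.7)) bottom (np.float64(97.3), np.float64(87.3)) mid 98.0
gap edge (np.float64(97.3), np.float64(103.1))
gap edge (np.float64(97.3), np.float64(91.9))
pointer top (np.float64(110.0), np.float64(97.6)) bot (np.float64(110.0), np.float64(95.6))
```

```bash
python3 -c "
from plant import r
print(r.close_job())"
```

```text
the job is handed in; nothing more can be done
None
```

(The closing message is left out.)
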